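# Build up a work-lamp head from a sprung filter rack

### The arm

A 6-joint arm with a two-finger parallel gripper is mounted at the origin on the work surface. World frame = base frame: x ahead of the robot, y to its left, z up, the work surface at z = 0. Lengths are in m, angles in rad, forces in N, time in s.
With the tool pointing down it reaches from about 0.275 to 0.825 m from the base axis. Payload 4.9 kg.
Tool frame: the origin (TCP) lies midway between the tips of the shut fingers; the grasp point (between the pads) lies 19 mm behind it (bot.grip_depth is the distance from the TCP to the grasp point, in m); z points along the fingers, y is the line along which they close (so a half turn about z gives the same grasp; the last joint's range is limited). The gripper opens to 85 mm and grips with 20 to 120 N. Pads are 22 mm wide; open, the fingers measure 114 mm over their backs; the gripper's body (76 mm by 85 mm) begins 54 mm behind the grasp point. The pads swing forward as they close: fully open they stand 13 mm farther back than shut.
Start: joints at [1.084, 0.326, -0.193, 1.052, 0, 1.437], TCP at [0.19, 0.516, 0.231] pointing down, gripper open.
Joint ranges: [-2.65, 2.65], [-0.97, 1.79], [-1.3, 1.35], [-1.93, 2.1], [-1.47, 1.37], [-3.14, 3.14]. Speed limits (rad/s): [2.57, 2.57, 3.14, 3.14, 3.14, 3.14].

### API

Orientations are given as a unit quaternion [w, x, y, z].
In Python, from cell import bot gives the robot as it stands. Calls block until the motion is done:
- bot.move_pose(position, orientation): joint-space move of the TCP to a pose.
- bot.move_linear(position, speed=0.15, rotation=None, until_force=None): straight line of the TCP; rotation=None keeps the orientation; speed is the mean speed in m/s. With until_force (N) it stops when the force on the tool has changed by that much, and returns True; else False.
- bot.goto_joints(angles): joint-space move.
- bot.set_gripper(opening, grasp_force=None): opening from 0.0 (shut) to 1.0 (fully open); grasp_force is the grip in N (None keeps the last); returns when the fingers have stopped.
- bot.wait(seconds).
- bot.solve_ik(position, orientation): joint angles nearest the present ones, or None.
- bot.camera(name): name is "scene" or "top" or "wrist"; returns the picture (384x512x3 uint8, red, green, blue); there is no depth.
- bot.calibration(name): a dict with "mtx" (3x3 intrinsics, pixels), "extrinsics" (4x4, takes a point from world to camera coordinates); the wrist camera has in their place "hand_eye" (4x4, takes a point from camera to tool coordinates, whose origin is the TCP and whose axes are the flange's). Camera axes: x right, y down, z forward; pixel columns grow to the right and rows downward; lengths in m; the calibration is good to about 2 mm. A picture is of the moment at which its call begins: read the wrist's pose just before it. calibration takes no time and is no camera call.
A pose or a line that the arm cannot do raises bot.PlanningError and nothing moves.
- bot.close_job(): hands the job in; it is judged then, once.
Trained networks look in the newest picture that a camera, given by its name, has taken for a name from the list of things; names that differ only in an ending like _2 or _b are one class to them, and where a whole thing is asked for, a point or a joint stands for the part that bears it (a point fixed in the world has none). Each returns a list of dicts, best first, with "confidence" (0 to 1); they miss things now and then, are a little off and sometimes report something else, mostly with a low value. They report only what shows in the picture. A call takes as long as a camera call. They do not tell look-alikes from the thing itself.
- bot.search_frame(camera, thing): "bbox" ([left, top, width, height] in pixels, round what is visible of it).
Readings, each from a call of its own:
- bot.read_clock(): time.
- bot.read_joint_positions(): joint angles.
- bot.read_joint_vel(): joint speeds.
- bot.read_joint_efforts(): joint torques, N m.
- bot.read_position(): TCP position.
- bot.read_tool_rot(): TCP orientation.
- bot.read_ft_force(): force on the tool from outside, world axes, zero at the start.
- bot.read_moment(): the same for the moment, N m.
- bot.read_gripper_width(): opening from 0.0 (shut) to 1.0 (fully open).
- bot.read_finger_force(): force on a finger pad.
Only numpy, scipy, OpenCV 4.12 (cv2) and the standard library are available. Lean on these libraries where they do the work, as an engineer would, in place of code of your own. Each camera call takes 0.05 s, during which the arm holds its last target. There are 200 camera calls.

### The job

Build up the work-lamp head: drop the lens into the green barrel, then the black spacer, then every amber filter that is in the blue rack, and last set the brass retaining ring in and screw it clockwise fully home so that it clamps them. The rack's sprung red comb keeps the filters in: push the wooden wedge in to prop the comb open and leave it there until all the filters are in the barrel. At the end the wedge lies flat back on its orange mat, the comb is closed, and the other tools on the bench have been left alone.

Things in the scene. Friction and masses are not known exactly. Their poses are not given: they have to be found in the camera images.
- barrel: upright green lamp barrel fixed on the bench, 102 mm tall, foot 116 mm and rim 100 mm in diameter; origin at the centre of its underside, z up. Bore 69 mm in diameter up to z = 80 mm (68 mm between the thread pieces above); its sprung floor is at z = 40 mm when up, so the loose stack reaches z = 72 mm plus 8 mm per filter
- mouth (a point): centre of the barrel's rim, 102 mm above the bench. Thread: a ring turned clockwise (seen from above) from the barrel's x axis has its pins under the thread after 0.5 rad and is drawn down until its underside is at barrel z = 76 mm at 2.0 rad; from 2.0 to 2.5 rad the thread is level (fully home), then a stop. Friction holds the ring where it is left in the thread
- entry (a point): middle of one of two gaps in the thread, in the rim on the barrel's +x side; the other gap faces -x; both have yellow marks. The ring's pins pass down through the gaps if along the barrel's x axis within 0.3 rad. Before turning, the ring's underside must be at barrel z = 75 to 82 mm: push it down against the sprung floor if the stack is higher
- lens: clear glass lens in an aluminium cell, a disc 64 mm in diameter and 14 mm thick, 0.1 kg, starts flat on the bench; origin at the centre of its underside, z up
- spacer: black plastic spacer tube, 64 mm outside, 48 mm inside, 18 mm tall, starts flat on the bench; origin at the centre of its underside
- filter0: amber filter in a black rim, disc 64 mm in diameter and 8 mm thick; lies in the rack, origin at the centre of its underside. May be absent
- filter1: another amber filter like filter0. May be absent
- filter2: another amber filter like filter0. May be absent
- ring: brass retaining ring, 64 mm in diameter, 14 mm thick, 0.15 kg; origin at the centre of its underside. A bridge handle along its x axis: bar 56 mm long, 12 mm wide (y), underside at z = 36 mm, top at z = 56 mm. Two round pins, 6 mm thick, stick out along +x and -x to 42 mm from the axis at z = 9 mm. Half a turn about z makes no difference
- follower (a joint): sprung floor of the barrel, m: 0 up, grows as it is pressed down, to 0.026. Pushes up with 4.5 N at 0 and 150 N/m more; it stays up under the loose parts
- rack: blue filter rack fixed on the bench; origin at the centre of the underside of its plate (100 x 252 x 8 mm, long along y), z up. Places for filters at y = -84, 0 and +84 mm, x = 0, filter underside at z = 8 mm, each between four corner studs (14 mm tall, 26 mm from the place's middle in x and y). The comb's spine and its guide lie at x = 70 to 96 mm, up to z = 27 mm
- comb (a joint): red sprung comb, m: 0 closed, slides along the rack's +y to 0.026; spring 1.8 N when closed, 60 N/m more. Its teeth (z = 19 to 27 mm, 8 mm wide, centred 26 mm to +y of each place when closed, from x = -15 mm to the spine) overhang the filters and clear them from 0.012 on. With the wedge fully in it stands at 0.020
- roller (a point): middle of the comb's upright steel roller, 12 mm in diameter, z = 3 to 33 mm, at rack x = 0, y = 180 mm when closed, leaving 12 mm to the anvil's face. The arm that carries it runs to +x at y = 192 to 200 mm when closed
- anvil_face (a point): middle of the front upright edge of the anvil's +y face, at rack x = -12, y = 162 mm, z = 18 mm. The anvil, a fixed steel block (x = -12 to 55, y = 132 to 162 mm, 36 mm tall), is the fixed side of the wedge channel; the channel's other side is the roller, its floor the bench
- wedge: wooden wedge lying flat, 115 mm long, 32 wide, 40 tall; origin at the middle of that outline's underside. Tip (6 mm) at +x. The -y face (y = -16) is straight; the +y face is at y = +16 from x = -57.5 to 0 (tail, gripped across y), then slopes to y = -10 at the tip. Goes tip first along rack +x, straight face on the anvil; fully in, origin at rack x = 2 to 16, y = 178 mm
- mat: orange mat fixed on the bench, 170 x 80 mm and 3 mm thick, on which the wedge starts; origin at the centre of its underside
- hammer: hammer, 0.26 m long; not needed
- screwdriver: screwdriver, 0.2 m long, not needed
- disc: dark grinding disc 115 mm in diameter, not needed
- jar: glass jar, 85 mm tall, not needed
- spraycan: spray can, 190 mm tall, not needed
- offcut: steel bar offcut 140 x 30 x 25 mm, not needed
Not all that is in view belongs to the job. Of the things shaped like the mat, the orange one is meant.

How it is judged:
On the way, in this order (a step that is already met when the one before it is completed fails the run):
1. the lens lies flat on the floor of the barrel (horizontal distance between lens and barrel below 0.006 m and angle between lens's own z axis and vertical below 0.15 rad and z of lens in the frame of barrel below 0.046 m), for 0.2 s.
2. the spacer lies on the lens in the barrel (all of step 1 and horizontal distance between spacer and barrel below 0.006 m and angle between spacer's own z axis and vertical below 0.15 rad and z of spacer in the frame of lens between 0.01 and 0.02 m), for 0.2 s.
3. all the filters present lie on the spacer in the barrel, the comb still propped open by the wedge (all of step 2 and horizontal distance between each of filter0, filter1, filter2 and barrel below 0.006 m and angle between each of filter0, filter1, filter2's own z axis and vertical below 0.15 rad and z of filter0 in the frame of spacer between 0.014 and 0.04 m and z of filter1 in the frame of spacer between 0.014 and 0.04 m and z of filter2 in the frame of spacer between 0.014 and 0.04 m and value of joint comb above 0.012 m and contact force between wedge and rack above 0.3 N), for 0.2 s.
4. the ring is screwed fully home, let go, and clamps the stack (all of step 2 and horizontal distance between each of filter0, filter1, filter2, ring and barrel below 0.006 m and angle between each of filter0, filter1, filter2, ring's own z axis and vertical below 0.15 rad and z of filter0 in the frame of spacer between 0.014 and 0.04 m and z of filter1 in the frame of spacer between 0.014 and 0.04 m and z of filter2 in the frame of spacer between 0.014 and 0.04 m and z of ring in the frame of barrel below 0.0782 m and value of joint follower above 0.002 m and contact force between the fingers and ring below 0.1 N), for 0.2 s.
At the end, for the whole second after the job is handed in: lens, spacer, every filter present, in that order, in the barrel (6 mm off axis, 0.15 rad tilt at most); ring on top within 2.2 mm of fully home, sprung floor pressed 2 mm or more; comb within 4 mm of closed; wedge flat at rest within 60 mm of the mat's centre (all of step 2 and horizontal distance between each of filter0, filter1, filter2, ring and barrel below 0.006 m and angle between each of filter0, filter1, filter2, ring, wedge's own z axis and vertical below 0.15 rad and z of filter0 in the frame of spacer between 0.014 and 0.04 m and z of filter1 in the frame of spacer between 0.014 and 0.04 m and z of filter2 in the frame of spacer between 0.014 and 0.04 m and z of ring in the frame of barrel below 0.0782 m and value of joint follower above 0.002 m and value of joint comb below 0.004 m and horizontal distance between wedge and mat below 0.06 m and height (world z) of wedge below 0.008 m and linear speed of each of ring, wedge below 0.02 m/s); the robot touches nothing.
It fails at once if another tool on the bench is shifted by more than 40 mm (distance of any of hammer, screwdriver, disc, jar, spraycan, offcut from where it was at the start of the episode above 0.04 m).
Of filter0, filter1, filter2 only 1 to 3 are there at a start; the rules pass over those that are not, and their reading is None.
At some moment in a run one of lens, spacer, ring may be knocked a few centimetres aside while the robot is not near it.
Once in a run the grip may slacken for a moment while it holds something.
It also fails if it takes over 210 s, if anything falls off the work surface, if the arm or the gripper's body presses on something with over 40 N, if the wrist force passes 120 N, or if a joint passes its speed limit or range.

## Working session

There is one attempt and no reset: what is moved stays moved. The work goes in short steps, each a Python script; the robot and the scene stay as the last script left them, time stands still between calls to the robot, and variables do not carry over. Pictures are saved under pics/ and viewed, at most 14 in all, crops included, and the job is handed in when it is done.

```bash
ls; mkdir -p pics
python3 - <<'E'
from cell import bot
import cv2,numpy as np
for c in("top","scene"):
    im=bot.camera(c); cv2.imwrite(f"pics/{c}0.png",cv2.resize(im[:,:,::-1],(800,600),interpolation=cv2.INTER_CUBIC))
    k=bot.calibration(c); print(c,np.round(k["mtx"],1).tolist(),np.round(k["extrinsics"],3).tolist())
    for t in"barrel lens spacer filter0 ring rack comb roller wedge mat hammer screwdriver disc jar spraycan offcut".split():
        print(t,[([round(v) for v in d["bbox"]],round(d["confidence"],2)) for d in bot.search_frame(c,t)])
print(np.round(bot.calibration("wrist")["hand_eye"],3).tolist(),np.round(bot.calibration("wrist")["mtx"],1).tolist(),bot.read_tool_rot(),bot.read_clock(),bot.grip_depth)
E
```

```text
pics
top [[459.7, 0.0, 253.1], [0.0, 459.7, 191.6], [0.0, 0.0, 1.0]] [[-0.027, -1.0, 0.009, 0.091], [-0.997, 0.026, -0.069, 0.531], [0.068, -0.011, -0.998, 1.821], [0.0, 0.0, 0.0, 1.0]]
barrel [([294, 207, 14, 17], 0.73), ([310, 175, 32, 29], 0.72)]
lens [([322, 185, 9, 10], 0.75), ([261, 205, 16, 18], 0.71), ([310, 174, 30, 30], 0.59), ([287, 120, 22, 19], 0.23), ([366, 140, 27, 25], 0.18)]
spacer []
filter0 [([263, 165, 16, 16], 0.72), ([243, 169, 12, 13], 0.53), ([224, 171, 11, 18], 0.47), ([310, 175, 30, 29], 0.34)]
ring [([235, 206, 18, 15], 0.66)]
rack [([197, 144, 82, 49], 0.74), ([318, 133, 28, 24], 0.51)]
comb [([194, 149, 78, 32], 0.65)]
roller [([195, 146, 80, 38], 0.67), ([359, 189, 56, 58], 0.64), ([318, 135, 29, 21], 0.39)]
wedge [([197, 202, 16, 22], 0.64), ([234, 205, 19, 16], 0.54)]
mat [([153, 245, 22, 46], 0.86), ([194, 194, 24, 43], 0.65), ([106, 217, 19, 42], 0.57)]
hammer [([310, 173, 30, 29], 0.7), ([358, 188, 56, 55], 0.64)]
screwdriver [([229, 125, 48, 9], 0.49), ([265, 163, 13, 17], 0.49)]
disc [([317, 133, 26, 25], 0.62), ([262, 204, 14, 16], 0.21)]
jar [([
[... 780 characters left out ...]
0.55)]
wedge [([297, 174, 15, 28], 0.51)]
mat [([304, 136, 31, 25], 0.78), ([289, 172, 30, 31], 0.73), ([361, 140, 40, 32], 0.71), ([51, 211, 76, 38], 0.49)]
hammer [([51, 211, 75, 39], 0.82), ([290, 172, 31, 32], 0.25)]
screwdriver [([259, 270, 66, 12], 0.78), ([230, 203, 114, 61], 0.19)]
disc [([154, 273, 41, 37], 0.87)]
jar [([215, 266, 25, 34], 0.9)]
spraycan [([88, 243, 39, 57], 0.89)]
offcut [([338, 176, 39, 15], 0.54), ([86, 243, 40, 59], 0.37)]
[[0.0, -0.951, -0.309, 0.079], [1.0, 0.0, -0.0, -0.0], [0.0, -0.309, 0.951, -0.143], [0.0, 0.0, 0.0, 1.0]] [[265.3, 0.0, 255.8], [0.0, 265.3, 188.7], [0.0, 0.0, 1.0]] [-4.57124866e-06  1.75480037e-01  9.84482988e-01 -4.52137540e-05] 1.7 0.0187
```

View pics/top0.png

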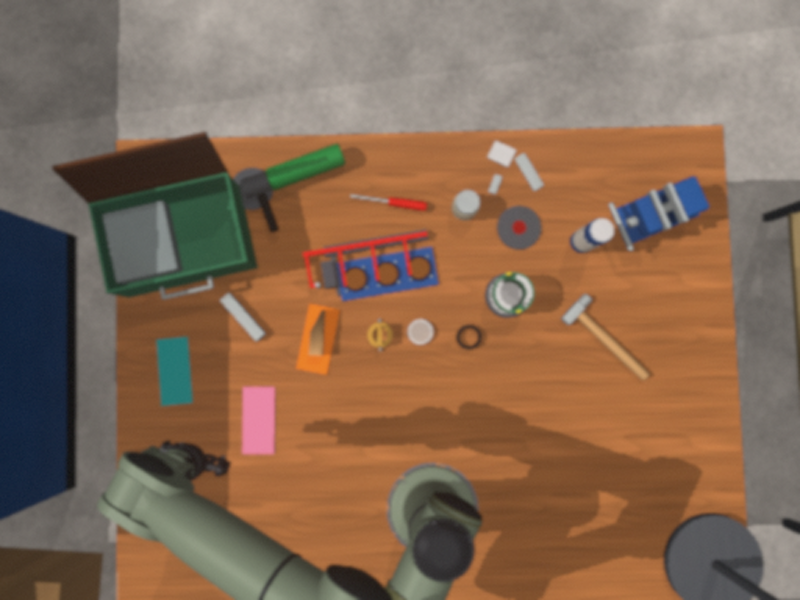

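View pics/scene0.png

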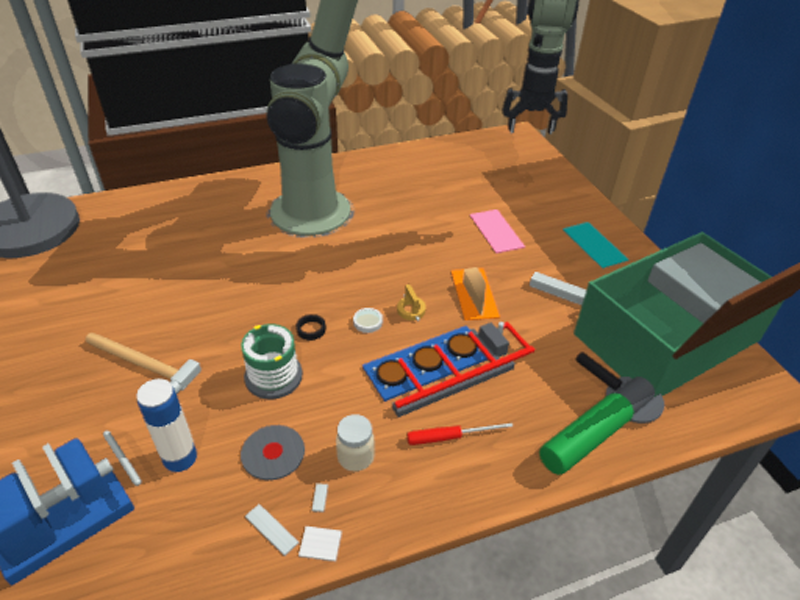

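```bash
cat > h.py <<'E'
from cell import bot
import cv2,numpy as np
from scipy.spatial.transform import Rotation as Ro
def quat(phi):
    "tool down, closing line (tool y) at angle phi; camera on the side phi+90deg"
    y=np.array([np.cos(phi),np.sin(phi),0]); z=np.array([0,0,-1.]); x=np.cross(y,z)
    q=Ro.from_matrix(np.c_[x,y,z]).as_quat(); return [q[3],q[0],q[1],q[2]]
def T_tool():
    q=bot.read_tool_rot(); T=np.eye(4); T[:3,:3]=Ro.from_quat([q[1],q[2],q[3],q[0]]).as_matrix(); T[:3,3]=bot.read_position(); return T
def cam_pose(c):
    k=bot.calibration(c)
    return k["mtx"],(T_tool()@k["hand_eye"] if c=="wrist" else np.linalg.inv(k["extrinsics"]))
def px2w(cp,uv,z):
    K,T=cp; uv=np.atleast_2d(uv).astype(float)
    d=(T[:3,:3]@np.linalg.inv(K)@np.c_[uv,np.ones(len(uv))].T).T
    s=(z-T[2,3])/d[:,2]; return T[:3,3]+s[:,None]*d
def ortho(im,cp,z,x0,y0,w=.3,h=.3,s=1000):
    "rectified picture of plane z centred x0,y0: up=+x, left=+y, s px/m"
    K,T=cp; M=np.linalg.inv(T)
    c,r=np.meshgrid(np.arange(int(w*s)),np.arange(int(h*s)))
    X=x0+h/2-r/s; Y=y0+w/2-c/s
    P=np.stack([X,Y,np.full_like(X,z),np.ones_like(X)],-1)@M.T
    p=P[...,:3]@K.T; return cv2.remap(im,(p[...,0]/p[...,2]).astype(np.float32),(p[...,1]/p[...,2]).astype(np.float32),cv2.INTER_LINEAR)
def go(x,y,z,phi): bot.move_pose([x,y,z],quat(phi))
def save(n,im): cv2.imwrite(f"pics/{n}.png",im[:,:,::-1])
E
python3 - <<'E'
from h import *
cp=cam_pose("top")
for n,p,z in[("barrel",(510,294),.1),("lens",(420,331),.014),("spacer",(469,337),.018),("ring",(379,335),.03),("wedge",(318,335),.02),("mat",(318,340),0),("f",(356,278),.016),("f",(388,273),.016),("f",(420,267),.016)]:
    print(n,px2w(cp,np.array(p)*.64,z).round(3))
for i,(x,y) in enumerate([(.45,.0),(.45,.17),(.45,.3)]):
    try: go(x-.03,y,.26,-np.pi/2); 
    except bot.PlanningError as e: print(i,e)
    cp=cam_pose("wrist"); im=bot.camera("wrist"); np.savez(f"v{i}.npz",im=im,K=cp[0],T=cp[1])
    save(f"w{i}",cv2.resize(im,(400,300)))
    print(i,bot.read_position(),bot.read_joint_positions().round(2) if hasattr(bot.read_joint_positions(),'round') else bot.read_joint_positions())
a=[cv2.imread(f"pics/w{i}.png") for i in range(3)]
cv2.imwrite("pics/mos.png",np.vstack([np.hstack(a[:2]),np.hstack([a[2],a[2]*0])]))
E
```

```text
barrel [[ 0.534 -0.204  0.1  ]]
lens [[0.451 0.016 0.014]]
spacer [[ 0.432 -0.109  0.018]]
ring [[0.443 0.12  0.03 ]]
wedge [[0.448 0.276 0.02 ]]
mat [[0.435 0.278 0.   ]]
f [[0.591 0.176 0.016]]
f [[0.602 0.093 0.016]]
f [[0.615 0.011 0.016]]
0 [0.42005388 0.00058523 0.25995038] [-0.17  0.06 -0.45  1.06  0.    2.97]
1 [0.42001023 0.16995875 0.25998965] [ 0.22  0.13 -0.38  1.07 -0.   -2.92]
2 [0.41977778 0.29975929 0.25977977] [ 0.48  0.25 -0.23  1.1  -0.   -2.66]
```

View mosaic.

View pics/mos.png

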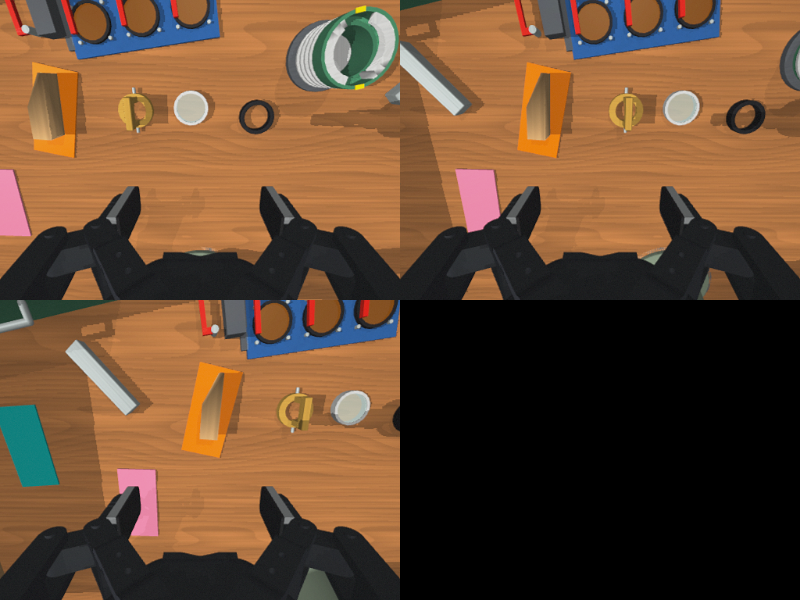

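```bash
cat >> h.py <<'E'
def shot():
    cp=cam_pose("wrist"); return bot.camera("wrist"),cp
def mask(o,n):
    H=cv2.cvtColor(o,cv2.COLOR_RGB2HSV); h,s,v=H[...,0].astype(int),H[...,1].astype(int),H[...,2].astype(int)
    m={"orange":(h>11)&(h<20)&(s>215)&(v>170),"blue":(h>98)&(h<125)&(s>120),"yellow":(h>24)&(h<34)&(s>180)&(v>150),
       "white":(s<60)&(v>110),"black":(v<55),"brass":(h>18)&(h<30)&(s>90)&(s<205)&(v>90),"green":(h>60)&(h<90)&(s>90),
       "red":((h<6)|(h>174))&(s>170)&(v>110),"grey":(s<60)&(v>60)}[n]
    return m.astype(np.uint8)
def big(m): 
    c,_=cv2.findContours(m,cv2.RETR_EXTERNAL,cv2.CHAIN_APPROX_NONE); return sorted(c,key=cv2.contourArea)[::-1]
E
python3 - <<'E'
from h import *
for i,(x,y,z) in enumerate([(.50,-.204,.30),(.58,.12,.28)]):
    go(x,y,z,-np.pi/2); im,cp=shot(); np.savez(f"v{3+i}.npz",im=im,K=cp[0],T=cp[1])
    print(bot.read_joint_positions())
L=lambda i:(lambda d:(d["im"],(d["K"],d["T"])))(np.load(f"v{i}.npz"))
A=[]
for i,z,x0,y0 in[(3,.102,.534,-.204),(4,.016,.60,.13),(0,.014,.45,.0),(2,.003,.45,.22)]:
    im,cp=L(i); A.append(cv2.resize(ortho(im,cp,z,x0,y0,.4,.3),(400,300)))
save("orth",np.vstack([np.hstack(A[:2]),np.hstack(A[2:])]))
E
```

```text
[-5.23832456e-01  2.71825930e-01 -9.16453287e-02  1.20730858e+00
  2.30714182e-05  2.61741207e+00]
[ 7.92888237e-02  3.80958928e-01  1.23981736e-02  1.20226243e+00
 -3.05619912e-05 -3.06213947e+00]
```

View pics/orth.png

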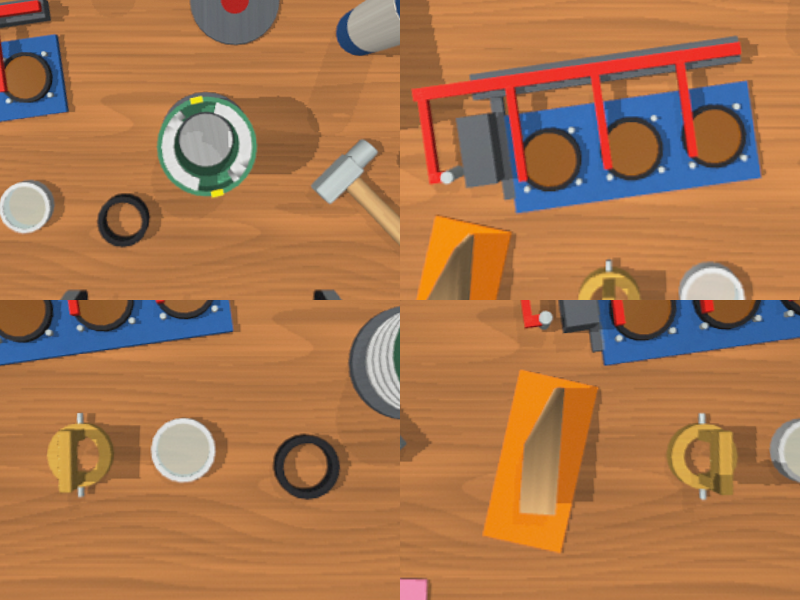

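```bash
cat >> h.py <<'E'
def circ(im,cp,z,x0,y0,r,w=.12,tol=.0015,s=2000):
    "circle of radius r (m) at height z nearest the guess; returns x,y,r"
    o=ortho(im,cp,z,x0,y0,w,w,s); g=cv2.GaussianBlur(cv2.cvtColor(o,cv2.COLOR_RGB2GRAY),(0,0),1.5)
    c=cv2.HoughCircles(g,cv2.HOUGH_GRADIENT_ALT,1,20,param1=80,param2=.3,minRadius=int((r-tol)*s),maxRadius=int((r+tol)*s+1))
    if c is None: return None
    return [(round(x0+w/2-v/s,4),round(y0+w/2-u/s,4),round(q/s,4)) for u,v,q in c.reshape(-1,3)[:3]]
def w_of(px,x0,y0,w,h,s): return np.c_[x0+h/2-px[:,1]/s,y0+w/2-px[:,0]/s]
E
python3 - <<'E'
from h import *
L=lambda i:(lambda d:(d["im"],(d["K"],d["T"])))(np.load(f"v{i}.npz"))
for i in(0,3): print("barrel",i,circ(*L(i),.102,.534,-.204,.05,.16))
for i in(0,1,2,3): print("lens",i,circ(*L(i),.014,.451,.016,.032),"spacer",circ(*L(i),.018,.432,-.109,.032,),"ring",circ(*L(i),.014,.443,.12,.032))
for p in((.591,.176),(.602,.093),(.615,.011)): print("filt",circ(*L(4),.016,*p,.032),circ(*L(4),.016,*p,.03))
im,cp=L(3); o=ortho(im,cp,.102,.534,-.204,.16,.16,2000)
for c in big(mask(o,"yellow"))[:3]: print("yel",cv2.contourArea(c),w_of(c.reshape(-1,2).mean(0)[None],.534,-.204,.16,.16,2000))
im,cp=L(4); o=ortho(im,cp,.008,.60,.13,.4,.3,2000)
m=mask(o,"blue"); c=cv2.convexHull(big(cv2.morphologyEx(m,cv2.MORPH_OPEN,np.ones((5,5))))[0]); b=cv2.minAreaRect(c); print("rack",b,w_of(cv2.boxPoints(b),.6,.13,.4,.3,2000).round(4).tolist())
im,cp=L(2); o=ortho(im,cp,.003,.45,.22,.4,.3,2000)
m=mask(o,"orange"); b=cv2.minAreaRect(cv2.convexHull(big(cv2.morphologyEx(m,cv2.MORPH_OPEN,np.ones((5,5))))[0])); print("mat",b,w_of(cv2.boxPoints(b),.45,.22,.4,.3,2000).round(4).tolist())
save("w2",cv2.resize(ortho(im,cp,.04,.44,.27,.2,.2,3000),(600,600)))
print(bot.read_clock())
E
```

```text
barrel 0 [(np.float32(0.538), np.float32(-0.211), np.float32(0.0501))]
barrel 3 [(np.float32(0.5375), np.float32(-0.2115), np.float32(0.05))]
lens 0 [(np.float32(0.4515), np.float32(0.0175), np.float32(0.0321))] spacer [(np.float32(0.435), np.float32(-0.105), np.float32(0.0325))] ring [(np.float32(0.444), np.float32(0.122), np.float32(0.0321))]
lens 1 [(np.float32(0.4505), np.float32(0.018), np.float32(0.0319))] spacer [(np.float32(0.434), np.float32(-0.106), np.float32(0.0317))] ring [(np.float32(0.4455), np.float32(0.12), np.float32(0.0319))]
lens 2 [(np.float32(0.4505), np.float32(0.0185), np.float32(0.0321))] spacer None ring [(np.float32(0.4455), np.float32(0.122), np.float32(0.0317))]
lens 3 [(np.float32(0.449), np.float32(0.018), np.float32(0.0321))] spacer [(np.float32(0.434), np.float32(-0.108), np.float32(0.032))] ring [(np.float32(0.445), np.float32(0.123), np.float32(0.0325))]
filt [(np.float32(0.592), np.float32(0.18), np.float32(0.0319))] [(np.float32(0.593), np.float32(0.181), np.float32(0.0295))]
filt None None
filt None None
yel 263.0 [[ 0.49133065 -0.22077419]]
yel 216.5 [[ 0.58429661 -0.20007627]]
rack ((463.584716796875, 295.32257080078125), (198.35879516601562, 501.9279479980469), 81.80193328857422) [[0.6334999799728394, 0.22949999570846558], [0.6693000197410583, -0.01889999955892563], [0.5710999965667725, -0.03310000151395798], [0.5353999733924866, 0.21529999375343323]]
mat ((279.8199768066406, 321.64251708984375), (158.87496948242188, 338.6758728027344), 12.6995849609375) [[0.3652999997138977, 0.3375000059604645], [0.5304999947547913, 0.3001999855041504], [0.5130000114440918, 0.22269999980926514], [0.34779998660087585, 0.25999999046325684]]
18.4167
```

View pics/w2.png

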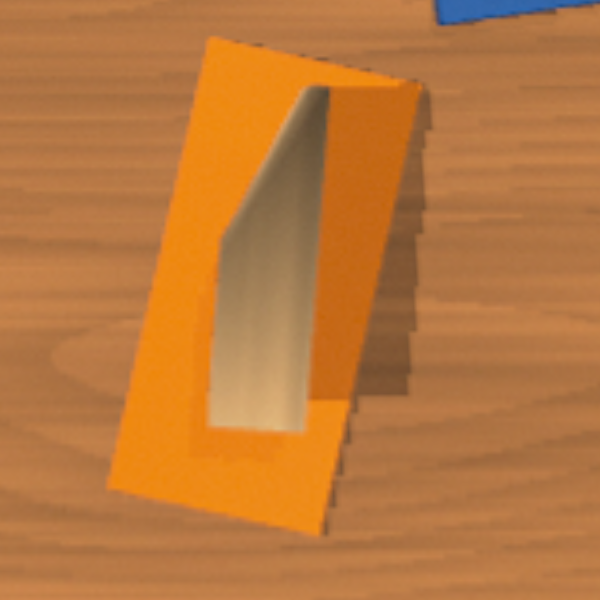

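Run:
```python
from h import *
P=np.pi/2
go(.36,.0,.06,P)
for op in(.75,.9):
    bot.move_linear([.36,0,.03]); bot.set_gripper(op,40)
    h=bot.move_linear([.36,0,-.02],speed=.02,until_force=3); z=bot.read_position()[2]; print("tip",op,h,z,bot.read_gripper_width()); bot.move_linear([.36,0,.06])
x,y=.450,.018
for phi in(0,P):
    go(x,y,.06,phi); 
    bot.set_gripper(.92)
    bot.move_linear([x,y,.0],speed=.08,until_force=4); print(bot.read_position(),phi)
    bot.set_gripper(0,30); print(bot.read_gripper_width(),bot.read_position())
    p=bot.read_position(); bot.set_gripper(.92); bot.move_linear([x,y,.06])
go(.42,0,.26,-P); im,cp=shot(); print("lens",circ(im,cp,.014,x,y,.032),"spacer",circ(im,cp,.018,.434,-.107,.032),p)
bot.set_gripper(.92)
go(.52,-.18,.30,-P); im,cp=shot(); print("barrel",circ(im,cp,.102,.5378,-.2112,.05,.16),"spacer",circ(im,cp,.018,.434,-.107,.032),bot.read_clock())
```

```text
tip 0.75 True -0.006051844158065128 0.7502706183550248
tip 0.9 True -0.009929011107152916 0.8988157724761896
[4.50301020e-01 1.79648545e-02 2.51477772e-04] 0
0.7333310360554407 [0.45056094 0.01795576 0.00083104]
[4.50289646e-01 1.79895684e-02 2.27705426e-04] 1.5707963267948966
0.7262179182696982 [0.4505356  0.01787609 0.00083218]
lens [(np.float32(0.451), np.float32(0.0165), np.float32(0.0319))] spacer [(np.float32(0.4345), np.float32(-0.105), np.float32(0.0325))] [0.4505356  0.01787609 0.00083218]
barrel [(np.float32(0.5383), np.float32(-0.2097), np.float32(0.0502))] spacer None 38.0083
```

```bash
cat >> h.py <<'E'
P=np.pi/2; BX,BY=.5376,-.2098
def regrip(x,y,zg,lift=.06):
    for phi in(0,P):
        go(x,y,lift,phi); bot.set_gripper(.92); bot.move_linear([x,y,zg],speed=.1,until_force=5)
        bot.set_gripper(0,30)
        if phi==0: bot.set_gripper(.92); bot.move_linear([x,y,lift],speed=.3)
def hold(): return bot.read_gripper_width()
def drop(zrel,x=None,y=None,phi=P):
    "held disc into the barrel; zrel = TCP z at release"
    x=BX if x is None else x; y=BY if y is None else y
    go(x,y,.15,phi); print("over",hold(),bot.read_position())
    if hold()<.6: return False
    h=bot.move_linear([x,y,zrel],speed=.04,until_force=6); print("down",h,bot.read_position(),hold())
    if h: return None
    bot.set_gripper(.88); bot.wait(.3); bot.move_linear([x,y,.15]); return True
E
python3 - <<'E'
from h import *
x,y=.4505,.0179
go(x,y,.06,P); bot.set_gripper(.92); bot.move_linear([x,y,.002],speed=.1,until_force=5); bot.set_gripper(0,50); print(hold())
bot.move_linear([x,y,.15]); print(hold())
print(drop(.0975))
go(.50,-.2,.28,-P); im,cp=shot(); save("b1",np.hstack([cv2.resize(im,(400,300)),cv2.resize(ortho(im,cp,.102,BX,BY,.16,.12,2500),(400,300))])); print(bot.read_clock())
E
```

```text
0.7201561117716672
0.7173459948211028
over 0.7152398090676239 [ 0.53678112 -0.2083608   0.14937418]
down False [ 0.53780288 -0.20991116  0.09779841] 0.7186037815623626
True
48.9917
```

View pics/b1.png

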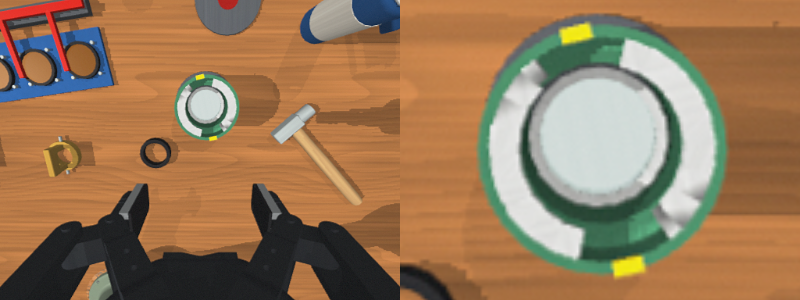

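Run:
```python
from h import *
im,cp=shot(); c=circ(im,cp,.018,.434,-.106,.032); print(c)
x,y=(float(c[0][0])-.0005,float(c[0][1])+.0014) if c else (.434,-.105)
regrip(x,y,.003); print(hold()); bot.move_linear([x,y,.15]); print(hold())
print(drop(.0975))
go(.50,-.2,.28,-P); im,cp=shot(); save("b2",np.hstack([cv2.resize(im,(400,300)),cv2.resize(ortho(im,cp,.102,BX,BY,.16,.12,2500),(400,300))])); print(bot.read_clock())
```

```text
[(np.float32(0.4345), np.float32(-0.107), np.float32(0.0321))]
0.7365000370327334
0.7326673057824991
over 0.7368945295392938 [ 0.53666532 -0.20950916  0.14841018]
down False [ 0.53781268 -0.20990255  0.09779457] 0.7370110693849471
True
61.8833
```

View pics/b2.png

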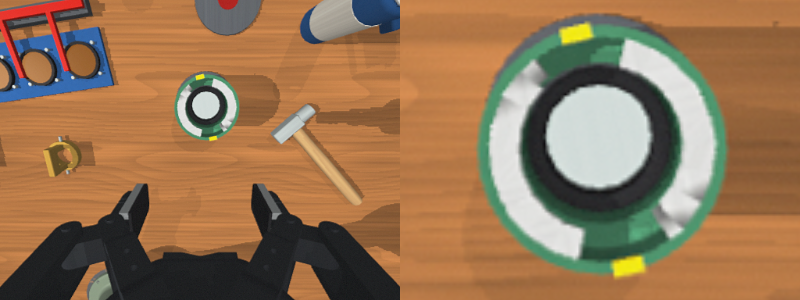

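```bash
cat >> h.py <<'E'
RC=np.array([.6018,.0996]); RY=.1432; xd=np.array([np.cos(RY),np.sin(RY)]); yd=np.array([-np.sin(RY),np.cos(RY)])
def rk(x,y): return RC+x*xd+y*yd
def lin(p,z,**k): return bot.move_linear([p[0],p[1],z],**k)
E
python3 - <<'E'
from h import *
bot.set_gripper(.7); gx,gy=.4123,.2850
go(gx,gy,.12,P-.07); bot.move_linear([gx,gy,.012],speed=.15,until_force=5); bot.set_gripper(0,80); print(hold(),bot.read_position())
bot.move_linear([gx,gy,.045]); s=rk(-.127,.1795); print(hold())
bot.move_linear([*s,.045],rotation=quat(P+RY)); lin(s,.0145,speed=.1)
print(hold(),bot.read_position())
a=rk(-.062,.179); print(lin(a,.0145,speed=.06,until_force=25),bot.read_ft_force())
b=rk(-.031,.1783); print(lin(b,.0145,speed=.04,until_force=30),bot.read_ft_force(),hold())
print(lin(b,.0085,speed=.03,until_force=15),bot.read_position(),b)
bot.set_gripper(.65); bot.wait(.3); lin(b,.1)
q=rk(-.03,.08); go(*q,.26,-P); im,cp=shot(); o=ortho(im,cp,.016,.59,.14,.4,.3,2000); np.savez("v6.npz",im=im,K=cp[0],T=cp[1]); save("r1",o); print(bot.read_clock())
for y in(-.084,0,.084):
    c=rk(0,y); print(c,circ(im,cp,.016,*c,.032,.1))
E
```

```text
0.36678091252242273 [0.41323417 0.28543923 0.01322399]
0.359564015129643
0.3613332336606085 [0.44931972 0.25940058 0.01394057]
False [-0.77046707 -2.90301734 -2.15099877]
False [ 2.08926779 -2.6834248  -1.33435086] 0.36127851565359453
True [0.54670638 0.27184576 0.01013508] [0.54567192 0.27165095]
73.1167
[0.61378773 0.01645979] [(np.float64(0.6148), np.float64(0.0175), np.float32(0.0325))]
[0.6018 0.0996] [(np.float64(0.6018), np.float64(0.1001), np.float32(0.0322))]
[0.58981227 0.18274021] [(np.float64(0.5908), np.float64(0.1807), np.float32(0.0321))]
```

View pics/r1.png

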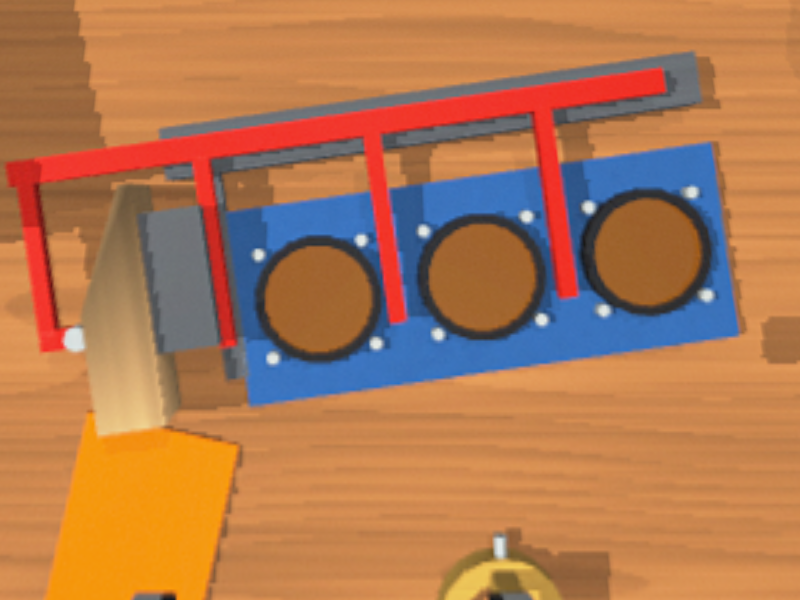

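```bash
cat >> h.py <<'E'
def filt(x,y):
    go(x,y,.07,RY); bot.set_gripper(.9); h=bot.move_linear([x,y,.0055],speed=.1,until_force=6); print("at",h,bot.read_position())
    bot.set_gripper(0,45); print(hold()); bot.move_linear([x,y,.06],speed=.12); print(hold())
    if hold()<.6: return False
    return drop(.0968,phi=RY)
def look(n):
    go(.50,-.2,.28,-P); im,cp=shot(); save(n,np.hstack([cv2.resize(im,(400,300)),cv2.resize(ortho(im,cp,.102,BX,BY,.16,.12,2500),(400,300))])); print(bot.read_clock()); return im,cp
E
python3 - <<'E'
from h import *
print(filt(.6138,.0178)); look("b3")
E
```

```text
at False [0.61422086 0.017754   0.00585335]
0.7135975423089976
0.7121221929646288
over 0.7132991289894214 [ 0.5374666  -0.2087563   0.14912479]
down False [ 0.53780389 -0.20990456  0.09709687] 0.7129414767012351
True
83.875
```

View pics/b3.png

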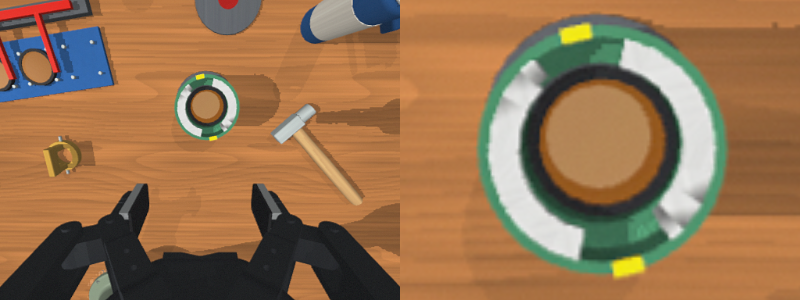

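Run:
```python
from h import *
ok=filt(.6017,.1003); print(ok)
if ok: print(filt(.590,.1825))
im,cp=look("b4")
go(.38,.08,.26,-P); im,cp=shot(); o=ortho(im,cp,.056,.43,.08,.32,.3,1250); save("ring",np.hstack([o,cv2.resize(cv2.imread("pics/b4.png")[:,400:,::-1],(400,375))]))
print(circ(im,cp,.014,.44,.1,.032,.24),bot.read_clock())
```

```text
at False [0.60215723 0.10034425 0.00587515]
0.714651696728085
0.7119275476357988
over 0.7137809144026385 [ 0.53758028 -0.20865973  0.14932405]
down False [ 0.53781078 -0.20991951  0.09709049] 0.7089738025816529
True
at False [0.59042554 0.18257092 0.0058716 ]
0.7202088578233307
0.7135349986154327
over 0.7156953275076762 [ 0.53771602 -0.20875039  0.14954652]
down False [ 0.53779241 -0.20991253  0.0970795 ] 0.7114944651475069
True
100.1
[(np.float32(0.427), np.float32(0.088), np.float32(0.0319))] 104.875
```

View pics/ring.png

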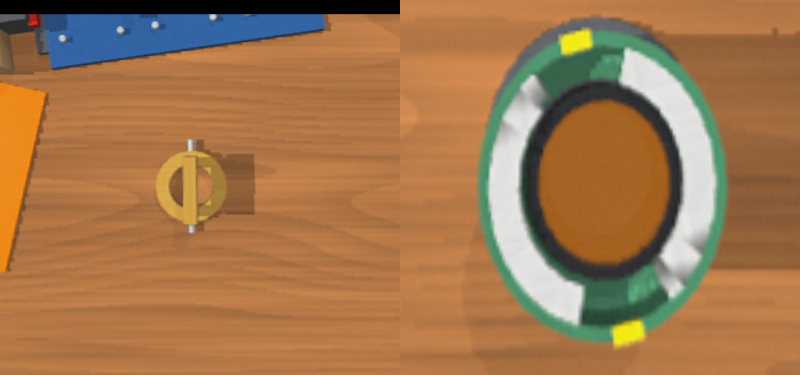

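```bash
cat > ring.py <<'E'
from h import *
x,y=.4268,.0895; B=.219
go(x,y,.10,0); bot.set_gripper(.88); print(bot.move_linear([x,y,.036],speed=.12,until_force=5)); bot.set_gripper(0,25); print("len",hold()); bot.set_gripper(.88)
bot.move_linear([x,y,.10],speed=.3); go(x,y,.10,P); bot.set_gripper(.5); print(bot.move_linear([x,y,.027],speed=.12,until_force=5)); bot.set_gripper(0,90); dz=bot.read_position()[2]; print("wid",hold(),dz)
bot.move_linear([x,y,.17]); print(hold())
go(BX,BY,.17,P+B); print(hold(),bot.read_position(),bot.read_joint_positions()[5])
if hold()>.08:
    print(bot.move_linear([BX,BY,.103+dz],speed=.1,until_force=10))
    print(bot.move_linear([BX,BY,.092+dz],speed=.03,until_force=15),bot.read_position()[2]-dz,bot.read_ft_force(),hold())
E
python3 - <<'E'
exec(open("ring.py").read()); print(bot.read_clock())
E
```

```text
False
len 0.6412637957405692
False
wid 0.1290180438213433 0.027740056379341974
0.1221081082871432
0.1218260849321375 [ 0.53716232 -0.20855904  0.16954842] -0.7185464673085634
False
False 0.09211768202821452 [ 0.26813581 -0.07931625  0.23974248] 0.12268048888720369
117.0417
```

Run:
```python
from h import *
dz=.0277
for u in(.088,.084,.080,.077): print(bot.move_linear([BX,BY,u+dz],speed=.03,until_force=20),(bot.read_position()-[BX,BY,dz]).round(4),np.round(bot.read_ft_force(),1),hold())
im,cp=shot(); save("t1",im); print(bot.read_clock())
```

```text
False [0.     0.     0.0879] [-0.1  0.2  1. ] 0.1266495787892332
False [ 0.0001 -0.      0.0839] [-0.7 -0.6  1.7] 0.1227303764117515
False [ 0.0001 -0.      0.0799] [0.6 0.  2. ] 0.12116783447959752
False [ 0.0001 -0.      0.0769] [-0.3 -0.   3.3] 0.12410493723339455
118.1917
```

View pics/t1.png

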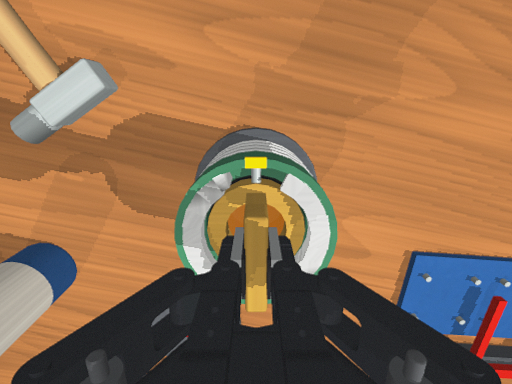

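Run:
```python
from h import *
dz=.0277; B=.219
for a in(.4,.8,1.2,1.6,2.0,2.3):
    u=.077 if a<1.3 else .0765
    h=bot.move_linear([BX,BY,u+dz],rotation=quat(P+B-a),until_force=40)
    print(a,h,(bot.read_position()-[BX,BY,dz]).round(4),np.round(bot.read_ft_force(),1),np.round(bot.read_moment(),2),round(float(hold()),3),bot.read_clock())
    if h or hold()<.09: break
print(bot.read_joint_positions())
im,cp=shot(); save("t2",im)
```

```text
0.4 False [-0.0001  0.0001  0.077 ] [-0.5 -0.3  2. ] [ 0.13  0.05 -0.01] 0.131 118.7417
0.8 False [ 0.0001 -0.      0.0771] [-0.4  1.   2.5] [ 0.13 -0.05 -0.01] 0.122 119.2917
1.2 False [ 0.0001 -0.0001  0.077 ] [-0.6  0.1  2.3] [ 0.05 -0.09 -0.02] 0.125 119.8417
1.6 False [ 0.0001 -0.0001  0.0766] [-0.3 -0.3  2.6] [ 0.03 -0.06 -0.06] 0.12 120.3917
2.0 False [-0.0003  0.0002  0.0762] [0.4 1.2 1.3] [ 0.04 -0.08 -0.1 ] 0.121 120.9417
2.3 False [-0.0003  0.0003  0.0762] [ 0.5  0.7 -0.6] [ 0.23  0.04 -0.09] 0.123 121.3917
[-4.99906719e-01  4.87768390e-01 -2.95091852e-01  7.88834385e-01
  2.15828065e-04  1.57813308e+00]
```

View pics/t2.png

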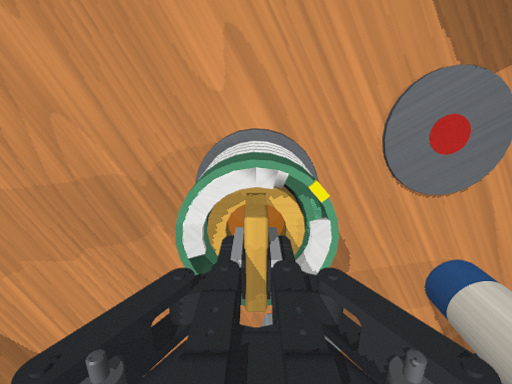

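Run:
```python
from h import *
bot.set_gripper(.5); bot.move_linear([BX,BY,.2]); 
look("b5")
b=rk(-.031,.178); bot.set_gripper(.65); go(*b,.12,P+RY); print(lin(b,.0085,speed=.12,until_force=6),bot.read_position()); bot.set_gripper(0,80); print(hold())
lin(b,.016,speed=.05); print(hold(),np.round(bot.read_ft_force(),1))
s=rk(-.127,.179); lin(s,.016,speed=.08); lin(s,.045); print(hold())
gx,gy=.405,.2845
bot.move_linear([gx,gy,.045],rotation=quat(P-.1)); print(hold()); print(bot.move_linear([gx,gy,.0115],speed=.04,until_force=5),bot.read_position())
bot.set_gripper(.65); bot.wait(.3); bot.move_linear([gx,gy,.15])
go(.44,.13,.30,-P); im,cp=shot(); save("fin",np.hstack([cv2.resize(im,(400,300)),cv2.imread("pics/b5.png")[:,400:,::-1]])); print(bot.read_clock())
```

```text
123.675
False [0.54640058 0.27157607 0.00925438]
0.3596251668747523
0.36484697816635026 [ 0.6 -2.4  0.3]
0.3633740543630366
0.3606466935828221
True [0.40451133 0.28418261 0.01265998]
135.475
```

View pics/fin.png

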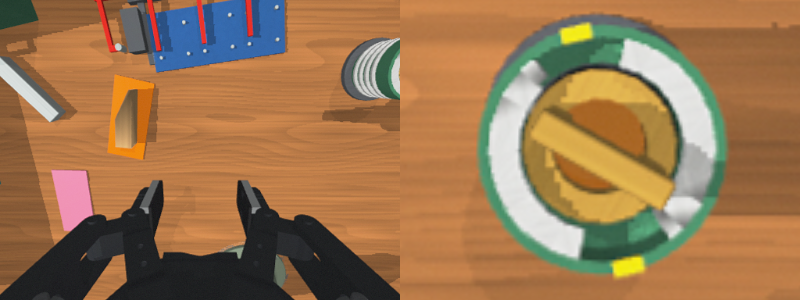

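```bash
python3 -c "
from cell import bot
print(bot.close_job())"
```

```text
the job is handed in; nothing more can be done
None
```

The job is handed in after about 135 s. The lens, spacer and all three filters are in the barrel under the ring, which is turned 2.3 rad to its home depth; the last picture shows the wedge flat on the orange mat and the comb closed. The judge's verdict was not reported back.

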